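# Hook the stylus-rack bracket into the slotted stand and lock it

## Task

Pick up the aluminium stylus-rack bracket, hook its two back tabs into the two upright slots of the grey stand, and push it down until it is fully home and the stand's spring catch has snapped out over the shelf's rear edge; then let go. Be gentle: feel for the slots and never force the bracket against the stand, and leave the casting, the ring gauge and the jar where they are.

Things in the scene. Friction and masses are not known exactly. Their poses are not given: they have to be found in the camera images.
- bracket_grip (a point): Where to grip the loose aluminium bracket (0.26 to 0.42 kg), which stands on its flat shelf. Axes: x to its back (tab side), z up. Point on the upright centre rib: rib 10 mm thick in y, x -28 to +48 mm, top 22 mm above this point. Shelf 90 x 80 x 5 mm: top 31 and underside 36 mm below, x -33 to +57 mm. Rear face of back plate and shelf at x = +57 mm.
- bracket_tabs (a point): Middle between the bracket's two hooked tabs, on the rear face at the underside of the tabs' roots; axes as the grip point, from which it lies 57 mm to +x, 8 mm up. Tabs at y = -24 and +24 mm, 8 mm wide, 10.5 mm long: a root 6 mm high above this point; at its end, 5.5 to 10.5 mm out, a lip hangs 20 mm below this point (26 mm from lip to top).
- stand: Grey stand fixed on a 12 mm plate. Origin on the plate's top below the middle of the slotted steel strip's front face, which is the plane x = 0; x to the back (offer the bracket from -x, move it to +x), z up. Foot 15 mm high. Strip 132 mm wide, 4 mm thick, top about 158 mm up, free behind the slots. Contact force between bracket and stand must stay below 60 N.
- stand_slots (a point): Nominal place of the middle between the slots' lower edges, on the strip's front face, 119 mm above the stand's origin; axes as the stand. Slots at y = -24 and +24 mm, 13 mm wide, 29 mm high. The strip is clamped up to 5 mm higher or lower than this nominal point, which is not measured: feel for the slots. Home: pushed in flush, then 20 to 23 mm down, root on the slot's edge.
- catch (a joint): Spring catch in the strip's middle: brass nose 14 mm wide, slanted on top, 4.5 mm proud. Value in m: 0 = out, grows as pressed in (0.003 to 0.0045 as the shelf's edge passes). The shelf's rear edge drives it in against some 5 to 15 N downward from 15 mm above home; in the last 1 mm of travel it snaps back to 0, into the window over the shelf. The hanging bracket may lean 2 degrees.
- casting: Bystander: dark V-shaped casting, 90 x 70 mm, 70 mm high; origin in the middle of its underside. Leave alone.
- ring_gauge: Bystander: steel ring gauge, 70 mm diameter, 25 mm high; origin in the middle of its underside. Leave alone.
- jar: Bystander: small jar, 56 mm diameter, 70 mm high; origin in the middle of its underside. Leave alone.

How it is judged:
By the outcome, as a careful person would: the job done as asked, in the order asked, and still so for the second after the job is handed in, with the robot touching nothing.
It also fails if it takes over 51 s, if anything falls off the work surface, if the arm or the gripper's body presses on something with over 40 N, if the wrist force passes 120 N, or if a joint passes its speed limit or range.

## Robot

A 6-joint arm with a two-finger parallel gripper is mounted at the origin on the work surface. World frame = base frame: x ahead of the robot, y to its left, z up, the work surface at z = 0. Lengths are in mm, angles in rad, forces in N, time in s.
With the tool pointing down it reaches from about 375 to 825 mm from the base axis. Payload 5.5 kg.
Tool frame: the origin (TCP) lies on the centre line of the jaws, within the pads' length; the fingertips stand 22 mm ahead of it and the grasp point (between the pads) lies 3 mm ahead of it; z points along the fingers, y is the line along which they close (so a half turn about z gives the same grasp; the last joint's range is limited). The gripper opens to 85 mm and grips with 20 to 120 N. Pads are 22 mm wide; open, the fingers measure 114 mm over their backs; the gripper's body (76 mm by 85 mm) begins 54 mm behind the grasp point. The pads swing forward as they close: fully open they stand 13 mm farther back than shut.
Start: joints at [1.198, 0.314, -0.047, 1.21, 0, 1.571], TCP at [218.531, 558.783, 221.099] pointing down, gripper open.
Joint ranges: [-2.67, 2.67], [-0.69, 1.73], [-1.03, 1.25], [-2.08, 2.16], [-1.42, 1.45], [-3.14, 3.14]. Speed limits (rad/s): [2.39, 2.39, 3.01, 3.14, 3.14, 3.14].

## Interface

Orientations are given as a 3x3 rotation matrix whose columns are the frame's x, y, z axes.
In Python, from workcell import arm gives the robot as it stands.
- The arm moves only by the tool apply_moves, never from a script. Its argument "increments" is a list of rows, each an object of numbers: "grip": the opening, from 0 (shut) to 1 (fully open); "tx", "ty", "tz": the shift along the tool's x, y, z in m; "ax", "ay", "az": the turn, a rotation vector about the tool's x, y, z in rad. In form: [{"grip": .., "tx": .., "ty": .., "tz": .., "ax": .., "ay": .., "az": ..}, ...]. A call has 1 to 5 rows; each row is the pose to reach, as a shift and turn from the pose commanded when the call began, along the tool's axes at that moment; what a row does not reach only later rows make up. A row lasts 1/8 s, in which the tool goes at most 62.5 mm and 10.7 degrees, less where a joint would pass 70% of its speed; a pose out of reach is approached as far as the arm can. A call with a gripper value outside its range is refused whole. The fingers move at their own pace and stop on an object; the grip force is fixed at half the most. Time passes only in rows, so rows that repeat a pose let the fingers close. It gives the time, the measured TCP pose, the force, the opening and the grip force at its end, in the units of the state.
- arm.get_obs(): the state, without advancing time (a new reading comes with each control period).
- arm.grab_frame(name): name is "scene" or "top"; returns a dict with "color" (480x640x3 uint8, red, green, blue), "depth" (480x640 float32, mm along the optical axis (not along the pixel's ray), 0 where there is no reading), "mtx" (3x3 intrinsics, pixels), "D" ([k1, k2, p1, p2, k3] as OpenCV has them; the pictures are not rectified), "world_to_cam" (4x4, takes a point from world to camera coordinates). Camera axes: x right, y up, looking along -z (the intrinsics and any distortion apply to the point x, -y, -z); pixel columns grow to the right and rows downward; lengths in mm; the calibration is good to about 2 mm. A picture is of the moment at which its call begins.
- arm.hand_in(): hands the job in; it is judged then, once.
The state is a dict: "time": time; "qpos": joint angles; "joint_velocities": joint speeds; "joint_efforts": joint torques, N m; "position": TCP position; "orientation": TCP orientation; "wrist_force": force on the tool from outside, world axes, zero at the start; "ft_torque": the same for the moment, N m; "finger_gap": finger opening in mm; "gripper_force": force on a finger pad.
Only numpy, scipy, OpenCV 4.12 (cv2) and the standard library are available. Lean on these libraries where they do the work, as an engineer would, in place of code of your own. Each camera call takes 0.05 s, during which the arm holds its last target. There are 200 camera calls.

## Working session

There is one attempt and no reset: what is moved stays moved. The work goes in short steps, Python scripts to look and compute and a tool call to move; the robot and the scene stay as the last step left them, time stands still between calls to the robot, and variables do not carry over. Pictures are saved under pics/ and viewed, at most 10 in all, crops included, and the job is handed in when it is done.

Besides the shell and the picture viewer there is one more tool, called after ">>>" as name(argument=value, ...) on one line, values as JSON. apply_moves: Moves the arm, as the interface text tells. Its arguments: {"type":"object","properties":{"increments":{"type":"array"}},"required":["increments"]}

```bash
mkdir -p pics
cat > h.py <<'E'
import numpy as np, cv2
from workcell import arm
def grab(n):
    f=arm.grab_frame(n); np.savez('f_%s.npz'%n,**{k:np.asarray(v) for k,v in f.items()}); return f
def load(n): return dict(np.load('f_%s.npz'%n))
def pts(f,uv):
    uv=np.array(uv,float).reshape(-1,2)
    n=cv2.undistortPoints(uv.reshape(-1,1,2),f['mtx'],f['D']).reshape(-1,2)
    d=f['depth'][np.round(uv[:,1]).astype(int),np.round(uv[:,0]).astype(int)]
    c=np.c_[n[:,0]*d,-n[:,1]*d,-d,np.ones(len(d))]
    w=(np.linalg.inv(f['world_to_cam'])@c.T).T[:,:3]; w[d==0]=np.nan
    return w
def cloud(f):
    v,u=np.mgrid[:480,:640]; return pts(f,np.c_[u.ravel(),v.ravel()]).reshape(480,640,3)
E
python3 - <<'E'
from h import *
for n in ('scene','top'):
    f=grab(n); cv2.imwrite('pics/%s0.png'%n,f['color'][:,:,::-1])
print(arm.get_obs())
E
```

```text
{'time': 0.1, 'qpos': array([ 1.19795795e+00,  3.14164569e-01, -4.79839690e-02,  1.21021370e+00,
       -2.05010050e-05,  1.57078507e+00]), 'joint_velocities': array([-1.49769042e-03, -2.87782287e-03,  2.96723345e-03,  5.95232296e-05,
        1.83039448e-04, -4.54577532e-04]), 'joint_efforts': array([-4.30546934e-04, -5.40765488e+01,  3.40541732e+01,  1.11265120e-02,
       -4.71769772e-05,  6.67000450e-06]), 'position': array([218.36363623, 558.26688517, 220.31311231]), 'orientation': array([[-9.31301301e-01,  3.64249341e-01, -5.51305105e-04],
       [ 3.64249758e-01,  9.31300148e-01, -1.46579229e-03],
       [-2.04833506e-05, -1.56590702e-03, -9.99998774e-01]]), 'wrist_force': array([-0.42521347,  0.68658546,  0.30330218]), 'ft_torque': array([-0.0469597 ,  0.04069894, -0.03691769]), 'gripper_force': 0.0, 'finger_gap': 85.42205973755338}
```

View pics/scene0.png

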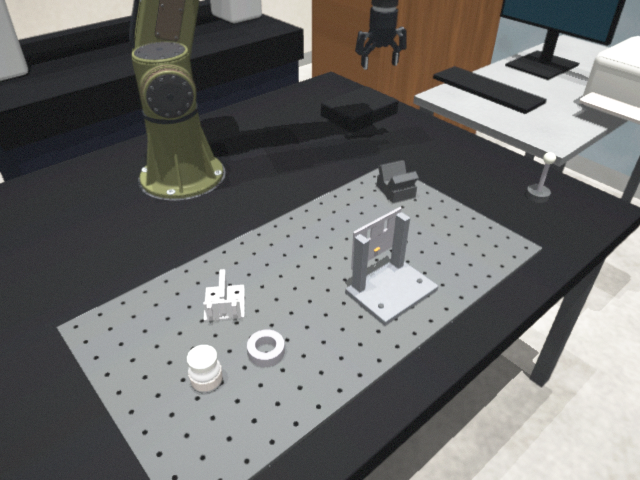

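View pics/top0.png

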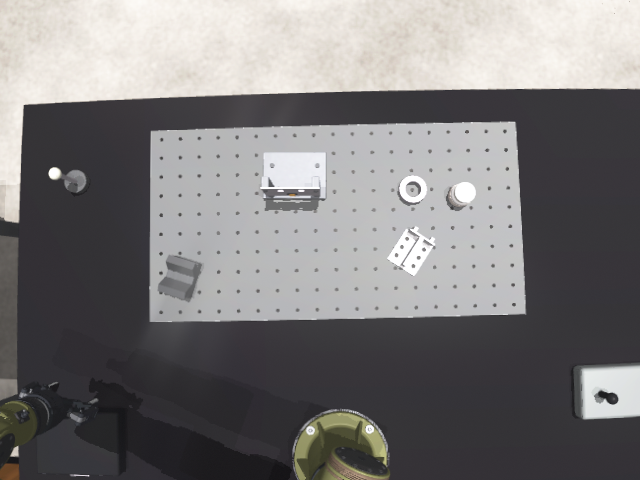

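Run:
```python
from h import *
s=load('scene');t=load('top')
a=cv2.resize(s['color'][195:325,335:445],None,fx=4.5,fy=4.5,interpolation=2)
b=cv2.resize(t['color'][140:290,250:450],None,fx=4,fy=4,interpolation=2)
cv2.imwrite('pics/s1.png',a[:,:,::-1]);cv2.imwrite('pics/t1.png',b[:,:,::-1])
C=cloud(t)
np.set_printoptions(precision=0,suppress=True,linewidth=220)
# coarse heights of stand & bracket
print('stand z');print(C[150:204:2,260:330:4,2]);
print('stand x',C[150:204:2,294,0], 'y',C[190,260:330:4,1])
print('br z');print(C[224:278:2,384:440:3,2])
```

```text
stand z
[[ 15.  12.  17.  11.  11.  15.   9.  18.  11.  13.  13.  16.  10.  11.  11.  12.  10.  12.]
 [  9.  26.  27.  29.  27.  25.  24.  29.  26.  26.  26.  28.  25.  21.  21.  28.  25.  15.]
 [ 11.  25.  24.  31.  25.  26.  25.  27.  28.  22.  26.  26.  30.  27.  31.  32.  29.  11.]
 [ 12.  29.  28.  29.  26.  29.  25.  29.  29.  24.  26.  25.  30.  26.  30.  24.  32.   7.]
 [ 10.  24.  26.  24.  24.  27.  29.  29.  29.  30.  28.  31.  32.  21.  27.  32.  26.  12.]
 [ 14.  26.  27.  26.  29.  25.  30.  31.  25.  27.  27.  29.  22.  24.  30.  23.  28.  10.]
 [ 12.  25.  26.  28.  28.  27.  29.  31.  27.  25.  27.  28.  25.  26.  24.  22.  27.  11.]
 [ 11.  29.  30.  32.  24.  25.  27.  28.  29.  30.  24.  24.  27.  28.  26.  28.  29.  13.]
 [ 12.  29.  30.  27.  24.  24.  30.  25.  26.  31.  24.  28.  28.  26.  29.  24.  22.  13.]
 [ 13.  28.  31.  32.  26.  26.  30.  26.  23.  30.  28.  26.  28.  29.  28.  29.  30.  10.]
 [ 11.  27.  26.  28.  28.  28.  27.  26.  27.  28.  30.  24.  25.  26.  24.  25.  27.  12.]
 [ 13.  27.  26.  25.  27.  27.  31.  26.  26.  28.  30.  26.  23.  2
[... 3097 characters left out ...]
1. 13. 18. 20. 19. 68. 67. 17. 18. 16. 14. 18. 14.  8. 10. 14. 10.]
 [11. 13. 16. 20. 17. 19. 42. 70. 72. 16. 19. 17. 18. 11. 10. 11. 14. 14. 11.]
 [10. 12. 15. 14. 16. 15. 60. 69. 20. 20. 21. 16. 16. 11. 15. 10. 14. 11. 16.]
 [16. 11. 10. 13. 14. 22. 23. 58. 16. 13. 16. 16.  7.  9. 13. 14. 11. 13. 11.]
 [10.  9. 16. 14. 12. 10. 15. 17. 21. 18. 14. 18.  9. 10. 13. 15. 12. 15. 16.]
 [15. 15.  8. 11.  9. 14. 10. 18. 20. 17. 17. 12.  9. 11.  8. 13. 15. 13. 14.]
 [10. 14. 12. 11. 11. 12. 11. 12. 17. 18. 17.  9. 14.  9.  9. 10. 11. 15.  9.]
 [nan 13. 13. 11. 10. 12.  8. 10. 12. 19. 21. 12. 10. 10. 11. 10. 11. 13. 16.]
 [12. 11. 10. 11. 14. 13.  8. 16. 11. 13. 19.  8. 14. 12. 14. 11. 12. 15. 10.]]
```

View pics/s1.png

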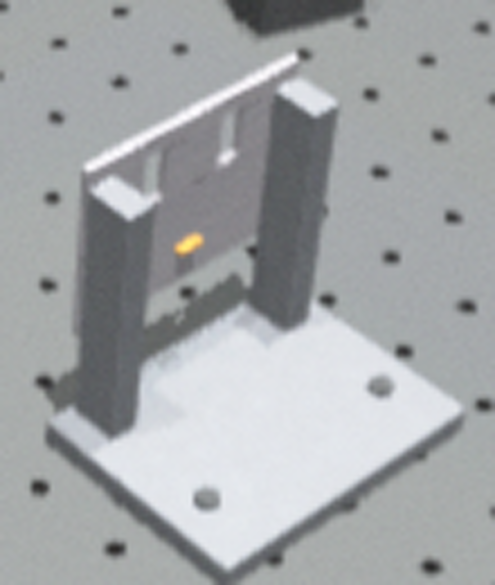

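View pics/t1.png

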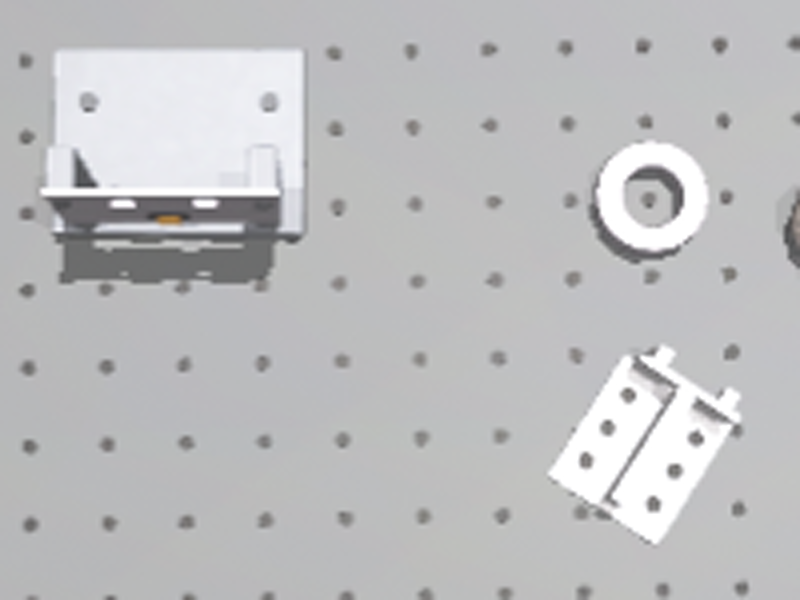

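```bash
cat >> h.py <<'E'
def ray(f,uv,z):
    uv=np.array(uv,float).reshape(-1,1,2); n=cv2.undistortPoints(uv,f['mtx'],f['D']).reshape(-1,2)
    M=np.linalg.inv(f['world_to_cam']); d=(M[:3,:3]@np.c_[n[:,0],-n[:,1],-np.ones(len(n))].T).T
    o=M[:3,3]; return o+d*((z-o[2])/d[:,2])[:,None]
E
python3 - <<'E'
from h import *
np.set_printoptions(precision=1,suppress=True,linewidth=160)
F={n:load(n) for n in('top','scene')}
for n,f in F.items():
    C=cloud(f).reshape(-1,3); C=C[~np.isnan(C).any(1)]
    print(n,'table plate z',np.median(C[(C[:,0]>400)&(C[:,0]<500)&(C[:,1]>-50)&(C[:,1]<50)&(C[:,2]<25),2]))
    B=C[(abs(C[:,0]-530)<110)&(abs(C[:,1]+150)<110)]
    if n=='top': print('z>10 br range',B[B[:,2]>55].min(0),B[B[:,2]>55].max(0))
    B=B[(B[:,2]>66)&(B[:,2]<78)]
    B=B[np.linalg.norm(B[:,:2]-np.median(B[:,:2],0),axis=1)<50]
    (c,wh,a)=cv2.minAreaRect(B[:,:2].astype(np.float32))
    m=B[:,:2].mean(0);u=np.linalg.svd(B[:,:2]-m)[2][0]; u*=np.sign(u[0]); p=(B[:,:2]-m)@u
    print('rib n',len(B),'mean',m,'yaw',np.degrees(np.arctan2(u[1],u[0])),'ext',p.min(),p.max(),'mid',m+u*(p.min()+p.max())/2,'z',np.median(B[:,2]),wh)
    S=C[(abs(C[:,0]-660)<16)&(abs(C[:,1]-105)<72)&(C[:,2]>70)&(C[:,2]<185)]
    A=np.c_[S[:,1]-105,S[:,2]-130,np.ones(len(S))]
    w=np.ones(len(S))>0
    for _ in range(5):
        k=np.linalg.lstsq(A[w],S[w,0],rcond=None)[0]; r=S[:,0]-A@k; w=abs(r)<4
    print('strip n',w.sum(),'x=',k[2],'dx/dy',k[0],'dx/dz',k[1],'y ext',np.percentile(S[w,1],[0,.5,99.5,100]),'zmax',np.percentile(S[w,2],[0,98,99,100]),'ymean',S[w,1].mean())
t=F['top']
print('strip top', ray(t,[[250+42/4,140+191/4],[250+279/4,140+193/4]],170))
print('foot corners',ray(t,[[250+54/4,140+49/4],[250+303/4,140+49/4],[250+306/4,140+235/4],[250+54/4,140+235/4]],27))
print('shelf corners',ray(t,[[387,258.75],[414.2,276.2]],17))
print('rib front lo/hi',ray(t,[[250+604/4,140+503/4],[250+672/4,140+392/4]],70))
E
```

```text
top table plate z 12.017592246505046
z>10 br range [ 478.4 -238.7   55.1] [ 573.7 -158.8   76.1]
rib n 129 mean [ 511.9 -183.4] yaw -34.65677925090612 ext -37.53099601565759 44.73854786975577 mid [ 514.9 -185.4] z 69.625566774341 (18.829797744750977, 83.421875)
strip n 507 x= 657.6156229513344 dx/dy 0.02704649320537329 dx/dz 0.019154044173319562 y ext [ 37.7  38.1 168.8 169.6] zmax [ 72.2 174.9 175.7 176.6] ymean 103.61289374473587
scene table plate z 10.661523847414514
rib n 134 mean [ 514.5 -187.2] yaw -34.858351321012606 ext -41.11036713015186 37.97792194529915 mid [ 513.2 -186.3] z 68.8917852375331 (10.190024375915527, 79.06024169921875)
strip n 1163 x= 661.8779890144986 dx/dy 0.028405245479988683 dx/dz -0.008789633093476468 y ext [ 33.6  35.4 166.1 169.2] zmax [ 70.1 170.8 171.4 172.5] ymean 106.62601007352491
strip top [[660.8 169.9 170. ]
 [656.2  36.1 170. ]]
foot corners [[777.8 180.5  27. ]
 [773.4  21.   27. ]
 [653.4  21.8  27. ]
 [657.4 181.9  27. ]]
shelf corners [[ 498.3 -127.5   17. ]
 [ 452.6 -194.9   17. ]]
rib front lo/hi [[ 479.1 -154.8   70. ]
 [ 545.4 -198.5   70. ]]
```

```bash
cat >> h.py <<'E'
from scipy.spatial.transform import Rotation as Ro
def go(x,y,z,yaw,tilt=(0,0,0)):
    "tool-frame increment from measured pose to TCP x,y,z (mm), tool x at yaw deg, tool z down"
    o=arm.get_obs(); R=o['orientation']; c,s=np.cos(np.radians(yaw)),np.sin(np.radians(yaw))
    T=np.array([[c,s,0],[s,-c,0],[0,0,-1.]])
    d=R.T@(np.array([x,y,z])-o['position'])/1000; a=Ro.from_matrix(R.T@T).as_rotvec()
    print('t',d.round(4),'a',a.round(4),'time',o['time'],'pos',o['position'].round(1))
E
python3 -c "
from h import *
go(505,-180,160,145.3)"
```

```text
t [-0.5359 -0.583   0.0612] a [-1.600e-03  2.000e-04  2.328e-01] time 0.1 pos [218.4 558.3 220.3]
```

>>> apply_moves(increments=[{"grip": 1, "tx": -0.536, "ty": -0.583, "tz": 0.03, "az": 0.233}, {"grip": 1, "tx": -0.536, "ty": -0.583, "tz": 0.03, "az": 0.233}, {"grip": 1, "tx": -0.536, "ty": -0.583, "tz": 0.03, "az": 0.233}, {"grip": 1, "tx": -0.536, "ty": -0.583, "tz": 0.03, "az": 0.233}, {"grip": 1, "tx": -0.536, "ty": -0.583, "tz": 0.03, "az": 0.233}])

```text
validation failed for argument at $.in...
```

```bash
python3 -c "
from h import *
go(505,-180,160,145.3)"
```

```text
t [-0.5359 -0.583   0.0612] a [-1.600e-03  2.000e-04  2.328e-01] time 0.1 pos [218.4 558.3 220.3]
```

>>> apply_moves(increments=[{"grip": 1, "tx": -0.536, "ty": -0.583, "tz": 0.03, "ax": 0, "ay": 0, "az": 0.233}, {"grip": 1, "tx": -0.536, "ty": -0.583, "tz": 0.03, "ax": 0, "ay": 0, "az": 0.233}, {"grip": 1, "tx": -0.536, "ty": -0.583, "tz": 0.03, "ax": 0, "ay": 0, "az": 0.233}, {"grip": 1, "tx": -0.536, "ty": -0.583, "tz": 0.03, "ax": 0, "ay": 0, "az": 0.233}, {"grip": 1, "tx": -0.536, "ty": -0.583, "tz": 0.03, "ax": 0, "ay": 0, "az": 0.233}])

```text
time: 0.72
position: [331.8, 265.8, 209.0]
orientation: [[-0.822, 0.569, 0.0], [0.569, 0.822, -0.0], [-0.0, -0.0, -1.0]]
wrist_force: [0.7, -0.7, -1.0]
finger_gap: 85.4
gripper_force: 0.0
```

```bash
python3 -c "
from h import *
go(505,-180,160,145.3)"
```

```text
t [-0.396  -0.2681  0.0491] a [-0.      0.0003  0.0005] time 0.725 pos [331.8 265.8 209. ]
```

>>> apply_moves(increments=[{"grip": 1, "tx": -0.396, "ty": -0.268, "tz": 0.049, "ax": 0, "ay": 0, "az": 0}, {"grip": 1, "tx": -0.396, "ty": -0.268, "tz": 0.049, "ax": 0, "ay": 0, "az": 0}, {"grip": 1, "tx": -0.396, "ty": -0.268, "tz": 0.049, "ax": 0, "ay": 0, "az": 0}, {"grip": 1, "tx": -0.396, "ty": -0.268, "tz": 0.049, "ax": 0, "ay": 0, "az": 0}, {"grip": 1, "tx": -0.396, "ty": -0.268, "tz": 0.049, "ax": 0, "ay": 0, "az": 0}])

```text
time: 1.35
position: [444.3, -24.1, 177.2]
orientation: [[-0.822, 0.57, 0.0], [0.57, 0.822, 0.0], [-0.0, 0.0, -1.0]]
wrist_force: [0.8, 1.5, 0.1]
finger_gap: 85.2
gripper_force: 0.0
```

>>> apply_moves(increments=[{"grip": 1, "tx": -0.13, "ty": -0.088, "tz": 0.016, "ax": 0, "ay": 0, "az": 0}, {"grip": 1, "tx": -0.13, "ty": -0.088, "tz": 0.016, "ax": 0, "ay": 0, "az": 0}, {"grip": 1, "tx": -0.13, "ty": -0.088, "tz": 0.016, "ax": 0, "ay": 0, "az": 0}, {"grip": 1, "tx": -0.13, "ty": -0.088, "tz": 0.016, "ax": 0, "ay": 0, "az": 0}])

```text
time: 1.85
position: [500.9, -170.5, 160.5]
orientation: [[-0.82, 0.572, -0.001], [0.572, 0.82, 0.0], [0.001, -0.001, -1.0]]
wrist_force: [-0.6, 1.0, 0.4]
finger_gap: 85.0
gripper_force: 0.0
```

```bash
python3 -c "
from h import *
go(505,-180,51,145.3)
f=grab('scene')
a=cv2.resize(f['color'][180:340,140:340],None,fx=4,fy=3.75,interpolation=2)
cv2.imwrite('pics/s2.png',a[:,:,::-1])"
```

```text
t [-0.009  -0.0054  0.1095] a [-0.0005 -0.001  -0.0036] time 1.85 pos [ 500.9 -170.5  160.5]
```

View pics/s2.png

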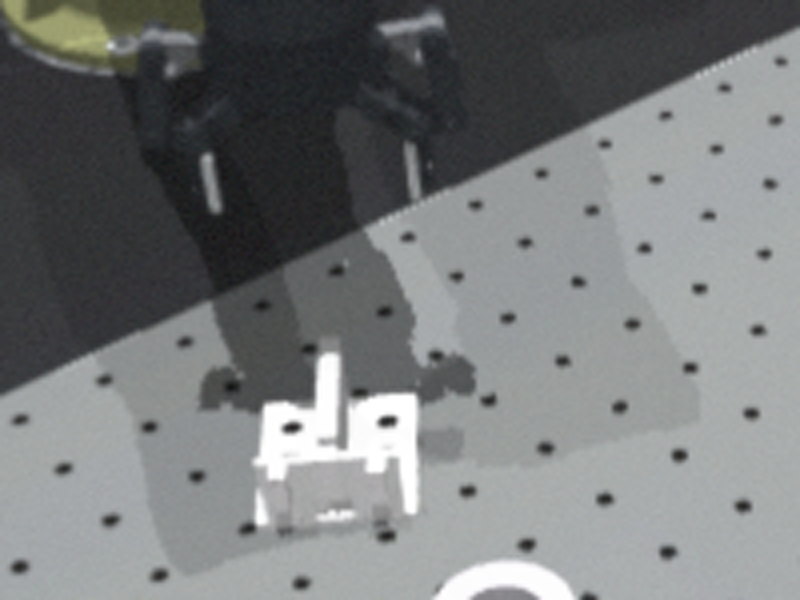

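The picture shows the gripper fingers at crop (212,180)/(413,170), roughly straddling the rib at (328,400), with matching yaw. I'll descend now.

>>> apply_moves(increments=[{"grip": 1, "tx": -0.009, "ty": -0.005, "tz": 0.05, "ax": 0, "ay": 0, "az": 0}, {"grip": 1, "tx": -0.009, "ty": -0.005, "tz": 0.05, "ax": 0, "ay": 0, "az": 0}, {"grip": 1, "tx": -0.009, "ty": -0.005, "tz": 0.05, "ax": 0, "ay": 0, "az": 0}])

```text
time: 2.28
position: [505.2, -176.7, 112.4]
orientation: [[-0.823, 0.569, -0.0], [0.569, 0.823, 0.0], [0.0, 0.0, -1.0]]
wrist_force: [-0.9, -0.5, -0.3]
finger_gap: 85.6
gripper_force: 0.0
```

```bash
python3 -c "
from h import *
go(505,-180,51,145.3)
np.set_printoptions(precision=1,suppress=True)
f=load('scene')
C=cloud(f).reshape(-1,3);C=C[~np.isnan(C).any(1)]
B=C[(abs(C[:,0]-515)<60)&(abs(C[:,1]+185)<60)&(C[:,2]<80)]
c,s=np.cos(np.radians(-34.7)),np.sin(np.radians(-34.7))
L=(B[:,:2]-[505,-180])@np.array([[c,-s],[s,c]])
r=(B[:,2]>55)&(B[:,2]<75)&(L[:,0]<40)
print('rib lat',np.percentile(L[r,1],[2,50,98]),'x',np.percentile(L[r,0],[1,99]))
p=(B[:,2]>25)&(B[:,2]<50)&(L[:,0]>40)&(abs(L[:,1])<18)
print('backplate x',np.percentile(L[p,0],[5,50,95]))"
```

```text
t [-0.0017 -0.0028  0.0614] a [ 0.0002 -0.0003  0.0009] time 2.275 pos [ 505.2 -176.7  112.4]
rib lat [-5.5 -0.2  4.6] x [-28.4  39.4]
backplate x [55.2 57.3 59.1]
```

>>> apply_moves(increments=[{"grip": 1, "tx": -0.0015, "ty": -0.003, "tz": 0.061, "ax": 0, "ay": 0, "az": 0}, {"grip": 1, "tx": -0.0015, "ty": -0.003, "tz": 0.061, "ax": 0, "ay": 0, "az": 0}, {"grip": 1, "tx": -0.0015, "ty": -0.003, "tz": 0.061, "ax": 0, "ay": 0, "az": 0}, {"grip": 1, "tx": -0.0015, "ty": -0.003, "tz": 0.061, "ax": 0, "ay": 0, "az": 0}])

```text
time: 2.78
position: [506.9, -181.5, 53.0]
orientation: [[-0.822, 0.569, 0.004], [0.569, 0.822, -0.001], [-0.004, 0.001, -1.0]]
wrist_force: [0.1, -0.6, -0.0]
finger_gap: 85.9
gripper_force: 0.0
```

>>> apply_moves(increments=[{"grip": 0, "tx": 0, "ty": 0, "tz": 0, "ax": 0, "ay": 0, "az": 0}, {"grip": 0, "tx": 0, "ty": 0, "tz": 0, "ax": 0, "ay": 0, "az": 0}, {"grip": 0, "tx": 0, "ty": 0, "tz": 0, "ax": 0, "ay": 0, "az": 0}, {"grip": 0, "tx": 0, "ty": 0, "tz": 0, "ax": 0, "ay": 0, "az": 0}, {"grip": 0, "tx": 0, "ty": 0, "tz": 0, "ax": 0, "ay": 0, "az": 0}])

```text
time: 3.4
position: [504.8, -181.1, 50.5]
orientation: [[-0.822, 0.569, -0.0], [0.569, 0.822, -0.0], [0.0, -0.0, -1.0]]
wrist_force: [-0.1, 0.5, 1.8]
finger_gap: 7.7
gripper_force: 60.0
```

>>> apply_moves(increments=[{"grip": 0, "tx": 0, "ty": 0, "tz": 0, "ax": 0, "ay": 0, "az": 0}, {"grip": 0, "tx": 0, "ty": 0, "tz": 0, "ax": 0, "ay": 0, "az": 0}, {"grip": 0, "tx": 0, "ty": 0, "tz": 0, "ax": 0, "ay": 0, "az": 0}])

```text
time: 3.78
position: [504.8, -181.1, 50.5]
orientation: [[-0.822, 0.569, -0.0], [0.569, 0.822, -0.0], [0.0, -0.0, -1.0]]
wrist_force: [-2.0, -0.1, 4.4]
finger_gap: 8.2
gripper_force: 60.1
```

>>> apply_moves(increments=[{"grip": 0, "tx": 0, "ty": 0, "tz": -0.02, "ax": 0, "ay": 0, "az": 0}, {"grip": 0, "tx": 0, "ty": 0, "tz": -0.06, "ax": 0, "ay": 0, "az": 0}, {"grip": 0, "tx": 0, "ty": 0, "tz": -0.11, "ax": 0, "ay": 0, "az": 0}, {"grip": 0, "tx": 0, "ty": 0, "tz": -0.11, "ax": 0, "ay": 0, "az": 0}])

```text
time: 4.28
position: [507.6, -181.9, 163.8]
orientation: [[-0.822, 0.569, 0.006], [0.569, 0.822, -0.002], [-0.006, 0.002, -1.0]]
wrist_force: [0.4, 0.2, -2.9]
finger_gap: 8.2
gripper_force: 59.3
```

Run:
```python
from h import *
np.set_printoptions(precision=1,suppress=True)
go(560,105,147,178.4)
# slot edges from first frames: intersect rays with strip plane
s=load('scene'); t=load('top')
def onplane(f,uv,off):
    uv=np.array(uv,float).reshape(-1,1,2); n=cv2.undistortPoints(uv,f['mtx'],f['D']).reshape(-1,2)
    M=np.linalg.inv(f['world_to_cam']); d=(M[:3,:3]@np.c_[n[:,0],-n[:,1],-np.ones(len(n))].T).T; o=M[:3,3]
    N=np.array([1,-.028,0]); p0=np.array([657.7+off,102.5,0])
    return o+d*(((p0-o)@N)/(d@N))[:,None]
# crops scene: (195,335) 4.5x
q=lambda a:[[335+(x+.5)/4.5-.5,195+(y+.5)/4.5-.5] for x,y in a]
print('scene slots bottom L/R, top L/R, strip top ends', onplane(s,q([[150,197],[227,164],[153,147],[229,108],[88,172],[298,58],[190,243]]),4))
q=lambda a:[[250+(x+.5)/4-.5,140+(y+.5)/4-.5] for x,y in a]
print('top: striptop ends, slots top, bottom', onplane(t,q([[42,191],[279,194],[122,199],[205,199],[122,208],[205,208],[168,219]]),0))
```

```text
t [0.1 0.3 0. ] a [ 0.   0.  -0.6] time 4.275 pos [ 507.6 -181.9  163.8]
scene slots bottom L/R, top L/R, strip top ends [[661.   77.  135.9]
 [662.4 126.7 129.9]
 [661.   76.2 164.9]
 [662.3 123.9 163.8]
 [659.9  36.9 170.6]
 [663.5 167.7 171.8]
 [661.8 106.8  92.6]]
top: striptop ends, slots top, bottom [[659.6 169.2 181.8]
 [655.9  36.9 173.5]
 [658.4 126.9 155.4]
 [657.1  79.5 156. ]
 [658.5 130.  123.7]
 [657.1  81.2 124.4]
 [657.8 106.   82.9]]
```

>>> apply_moves(increments=[{"grip": 0, "tx": 0.12, "ty": 0.266, "tz": 0, "ax": 0, "ay": 0, "az": -0.578}, {"grip": 0, "tx": 0.12, "ty": 0.266, "tz": 0, "ax": 0, "ay": 0, "az": -0.578}, {"grip": 0, "tx": 0.12, "ty": 0.266, "tz": 0, "ax": 0, "ay": 0, "az": -0.578}, {"grip": 0, "tx": 0.12, "ty": 0.266, "tz": 0, "ax": 0, "ay": 0, "az": -0.578}, {"grip": 0, "tx": 0.12, "ty": 0.266, "tz": 0, "ax": 0, "ay": 0, "az": -0.578}])

```text
time: 4.9
position: [556.6, 108.7, 158.2]
orientation: [[-1.0, 0.026, -0.003], [0.026, 1.0, 0.0], [0.003, 0.0, -1.0]]
wrist_force: [0.8, -1.1, -2.8]
finger_gap: 7.9
gripper_force: 59.5
```

Run:
```python
from h import *
go(563,105,149.5,178.4)
```

```text
t [-0.0065 -0.0035  0.0087] a [ 0.     -0.0028  0.0022] time 4.9 pos [556.6 108.7 158.2]
```

>>> apply_moves(increments=[{"grip": 0, "tx": 0, "ty": 0, "tz": 0.007, "ax": 0, "ay": 0, "az": 0}, {"grip": 0, "tx": 0, "ty": 0, "tz": 0.007, "ax": 0, "ay": 0, "az": 0}, {"grip": 0, "tx": 0, "ty": 0, "tz": 0.007, "ax": 0, "ay": 0, "az": 0}])

```text
time: 5.28
position: [557.0, 104.7, 152.6]
orientation: [[-1.0, 0.029, -0.002], [0.029, 1.0, -0.001], [0.002, -0.001, -1.0]]
wrist_force: [0.5, 1.0, -1.9]
finger_gap: 7.9
gripper_force: 59.5
```

Run:
```python
from h import *
go(563,105,149.5,178.4)
for n in('top','scene'):
    f=grab(n); a=f['color'][140:260,240:360] if n=='top' else f['color'][180:310,330:450]
    a=cv2.resize(a,(600,600),interpolation=2); cv2.imwrite('pics/%s3.png'%n,a[:,:,::-1])
```

```text
t [-0.006   0.0004  0.0031] a [-0.0006 -0.0016 -0.0014] time 5.275 pos [557.  104.7 152.6]
```

View pics/top3.png

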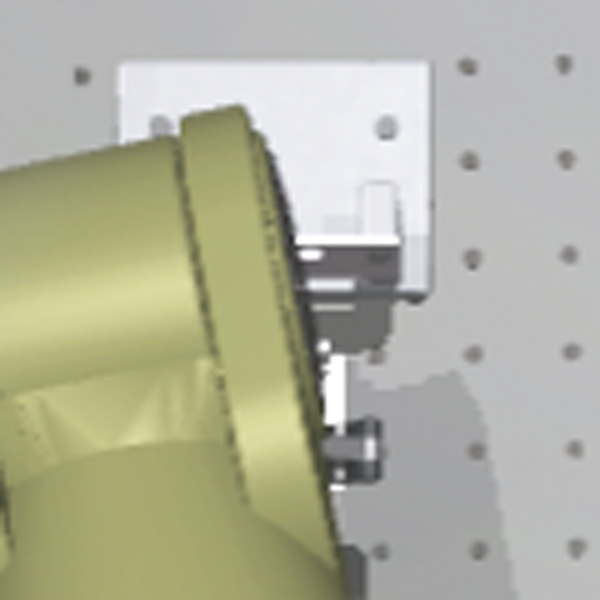

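View pics/scene3.png

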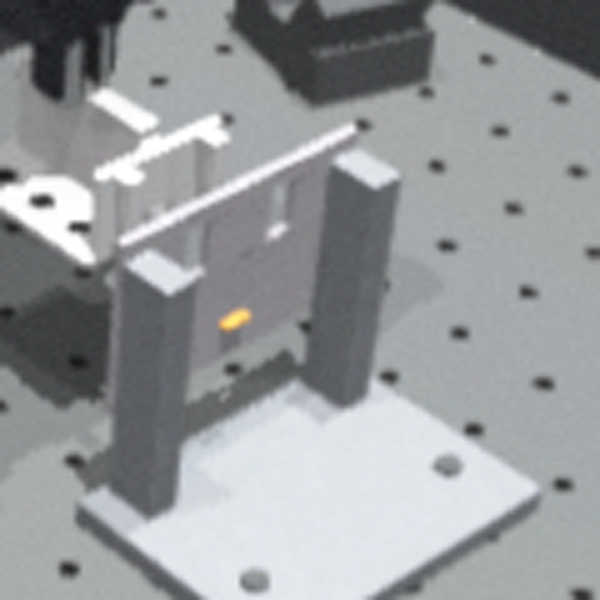

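>>> apply_moves(increments=[{"grip": 0, "tx": -0.015, "ty": 0.0005, "tz": 0.003, "ax": 0, "ay": 0, "az": 0}, {"grip": 0, "tx": -0.029, "ty": 0.0005, "tz": 0.003, "ax": 0, "ay": 0, "az": 0}, {"grip": 0, "tx": -0.029, "ty": 0.0005, "tz": 0.003, "ax": 0, "ay": 0, "az": 0}, {"grip": 0, "tx": -0.029, "ty": 0.0005, "tz": 0.003, "ax": 0, "ay": 0, "az": 0}])

```text
time: 5.88
position: [586.7, 105.6, 150.1]
orientation: [[-1.0, 0.028, -0.001], [0.028, 1.0, -0.0], [0.001, -0.0, -1.0]]
wrist_force: [-0.1, 1.3, -3.0]
finger_gap: 7.9
gripper_force: 59.5
```

Run:
```python
from h import *
go(586,104.5,149.5,178.4)
f=grab('scene'); a=cv2.resize(f['color'][190:270,340:420],(720,600),interpolation=2)
cv2.imwrite('pics/s4.png',a[:,:,::-1])
```

```text
t [ 0.0006 -0.0011  0.0006] a [-0.0001 -0.0007 -0.    ] time 5.875 pos [586.7 105.6 150.1]
```

View pics/s4.png

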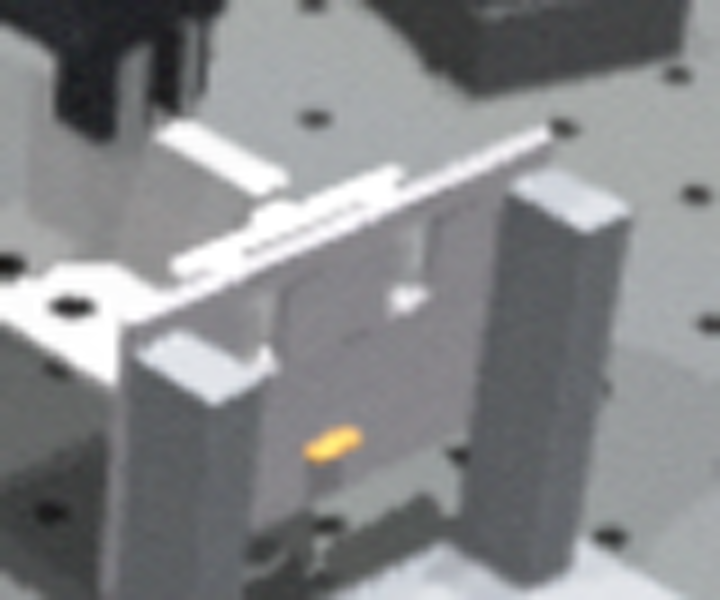

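>>> apply_moves(increments=[{"grip": 0, "tx": -0.0015, "ty": -0.001, "tz": 0.0005, "ax": 0, "ay": 0, "az": 0}, {"grip": 0, "tx": -0.003, "ty": -0.001, "tz": 0.0005, "ax": 0, "ay": 0, "az": 0}, {"grip": 0, "tx": -0.004, "ty": -0.001, "tz": 0.0005, "ax": 0, "ay": 0, "az": 0}, {"grip": 0, "tx": -0.005, "ty": -0.001, "tz": 0.0005, "ax": 0, "ay": 0, "az": 0}, {"grip": 0, "tx": -0.005, "ty": -0.001, "tz": 0.0005, "ax": 0, "ay": 0, "az": 0}])

```text
time: 6.55
position: [591.7, 104.5, 149.9]
orientation: [[-1.0, 0.028, -0.0], [0.028, 1.0, -0.0], [0.0, -0.0, -1.0]]
wrist_force: [-0.6, 0.6, -3.6]
finger_gap: 8.4
gripper_force: 59.5
```

No contact yet; continue in small steps.

>>> apply_moves(increments=[{"grip": 0, "tx": -0.001, "ty": 0, "tz": 0, "ax": 0, "ay": 0, "az": 0}, {"grip": 0, "tx": -0.002, "ty": 0, "tz": 0, "ax": 0, "ay": 0, "az": 0}, {"grip": 0, "tx": -0.003, "ty": 0, "tz": 0, "ax": 0, "ay": 0, "az": 0}, {"grip": 0, "tx": -0.003, "ty": 0, "tz": 0, "ax": 0, "ay": 0, "az": 0}])

```text
time: 7.05
position: [594.8, 104.4, 149.9]
orientation: [[-1.0, 0.028, 0.0], [0.028, 1.0, -0.0], [-0.0, 0.0, -1.0]]
wrist_force: [0.1, 0.3, -3.5]
finger_gap: 8.1
gripper_force: 59.5
```

>>> apply_moves(increments=[{"grip": 0, "tx": -0.001, "ty": 0, "tz": 0, "ax": 0, "ay": 0, "az": 0}, {"grip": 0, "tx": -0.002, "ty": 0, "tz": 0, "ax": 0, "ay": 0, "az": 0}, {"grip": 0, "tx": -0.003, "ty": 0, "tz": 0, "ax": 0, "ay": 0, "az": 0}, {"grip": 0, "tx": -0.003, "ty": 0, "tz": 0, "ax": 0, "ay": 0, "az": 0}])

```text
time: 7.55
position: [597.8, 104.3, 149.9]
orientation: [[-1.0, 0.028, 0.0], [0.028, 1.0, 0.0], [-0.0, 0.0, -1.0]]
wrist_force: [-0.1, -0.6, -3.5]
finger_gap: 7.8
gripper_force: 59.5
```

>>> apply_moves(increments=[{"grip": 0, "tx": -0.0007, "ty": 0, "tz": 0, "ax": 0, "ay": 0, "az": 0}, {"grip": 0, "tx": -0.0014, "ty": 0, "tz": 0, "ax": 0, "ay": 0, "az": 0}, {"grip": 0, "tx": -0.002, "ty": 0, "tz": 0, "ax": 0, "ay": 0, "az": 0}, {"grip": 0, "tx": -0.002, "ty": 0, "tz": 0, "ax": 0, "ay": 0, "az": 0}])

```text
time: 8.05
position: [599.7, 104.3, 149.9]
orientation: [[-1.0, 0.028, -0.0], [0.028, 1.0, -0.0], [0.0, -0.0, -1.0]]
wrist_force: [0.3, -0.1, -3.8]
finger_gap: 7.6
gripper_force: 59.5
```

>>> apply_moves(increments=[{"grip": 0, "tx": -0.0005, "ty": 0, "tz": 0, "ax": 0, "ay": 0, "az": 0}, {"grip": 0, "tx": -0.001, "ty": 0, "tz": 0, "ax": 0, "ay": 0, "az": 0}, {"grip": 0, "tx": -0.001, "ty": 0, "tz": 0, "ax": 0, "ay": 0, "az": 0}, {"grip": 0, "tx": -0.001, "ty": 0, "tz": 0, "ax": 0, "ay": 0, "az": 0}])

```text
time: 8.55
position: [600.4, 104.3, 149.8]
orientation: [[-1.0, 0.028, -0.001], [0.028, 1.0, -0.0], [0.001, -0.0, -1.0]]
wrist_force: [-2.1, -0.1, -2.2]
finger_gap: 8.1
gripper_force: 59.5
```

>>> apply_moves(increments=[{"grip": 0, "tx": -0.0005, "ty": 0, "tz": 0, "ax": 0, "ay": 0, "az": 0}, {"grip": 0, "tx": -0.0005, "ty": 0, "tz": 0, "ax": 0, "ay": 0, "az": 0}, {"grip": 0, "tx": -0.0005, "ty": 0, "tz": 0, "ax": 0, "ay": 0, "az": 0}])

```text
time: 8.93
position: [600.4, 104.3, 149.7]
orientation: [[-1.0, 0.028, -0.001], [0.028, 1.0, 0.0], [0.001, 0.0, -1.0]]
wrist_force: [-4.1, 0.5, -0.6]
finger_gap: 8.1
gripper_force: 59.6
```

>>> apply_moves(increments=[{"grip": 0, "tx": 0.0007, "ty": 0, "tz": 0.001, "ax": 0, "ay": 0, "az": 0}, {"grip": 0, "tx": 0.0007, "ty": 0, "tz": 0.0025, "ax": 0, "ay": 0, "az": 0}, {"grip": 0, "tx": 0.0007, "ty": 0, "tz": 0.004, "ax": 0, "ay": 0, "az": 0}, {"grip": 0, "tx": 0.0007, "ty": 0, "tz": 0.005, "ax": 0, "ay": 0, "az": 0}, {"grip": 0, "tx": 0.0007, "ty": 0, "tz": 0.005, "ax": 0, "ay": 0, "az": 0}])

```text
time: 9.55
position: [600.4, 104.2, 144.7]
orientation: [[-1.0, 0.028, -0.0], [0.028, 1.0, -0.0], [0.0, -0.0, -1.0]]
wrist_force: [-4.6, -0.3, -1.0]
finger_gap: 7.9
gripper_force: 59.8
```

>>> apply_moves(increments=[{"grip": 0, "tx": 0.0004, "ty": 0, "tz": 0.0015, "ax": 0, "ay": 0, "az": 0}, {"grip": 0, "tx": 0.0004, "ty": 0, "tz": 0.003, "ax": 0, "ay": 0, "az": 0}, {"grip": 0, "tx": 0.0004, "ty": 0, "tz": 0.004, "ax": 0, "ay": 0, "az": 0}, {"grip": 0, "tx": 0.0004, "ty": 0, "tz": 0.004, "ax": 0, "ay": 0, "az": 0}])

```text
time: 10.05
position: [600.4, 104.3, 141.2]
orientation: [[-1.0, 0.028, 0.001], [0.028, 1.0, 0.0], [-0.001, 0.0, -1.0]]
wrist_force: [-3.5, 0.4, 0.9]
finger_gap: 8.0
gripper_force: 60.1
```

>>> apply_moves(increments=[{"grip": 0, "tx": 0, "ty": 0, "tz": 0.001, "ax": 0, "ay": 0, "az": 0}, {"grip": 0, "tx": 0, "ty": 0, "tz": 0.002, "ax": 0, "ay": 0, "az": 0}, {"grip": 0, "tx": 0, "ty": 0, "tz": 0.003, "ax": 0, "ay": 0, "az": 0}, {"grip": 0, "tx": 0, "ty": 0, "tz": 0.004, "ax": 0, "ay": 0, "az": 0}, {"grip": 0, "tx": 0, "ty": 0, "tz": 0.004, "ax": 0, "ay": 0, "az": 0}])

```text
time: 10.68
position: [600.2, 104.3, 137.2]
orientation: [[-1.0, 0.028, 0.0], [0.028, 1.0, 0.0], [-0.0, 0.0, -1.0]]
wrist_force: [-4.9, 0.2, 4.0]
finger_gap: 8.2
gripper_force: 60.4
```

>>> apply_moves(increments=[{"grip": 0, "tx": 0, "ty": 0, "tz": 0.001, "ax": 0, "ay": 0, "az": 0}, {"grip": 0, "tx": 0, "ty": 0, "tz": 0.002, "ax": 0, "ay": 0, "az": 0}, {"grip": 0, "tx": 0, "ty": 0, "tz": 0.003, "ax": 0, "ay": 0, "az": 0}, {"grip": 0, "tx": 0, "ty": 0, "tz": 0.004, "ax": 0, "ay": 0, "az": 0}, {"grip": 0, "tx": 0, "ty": 0, "tz": 0.004, "ax": 0, "ay": 0, "az": 0}])

```text
time: 11.3
position: [600.0, 104.4, 133.4]
orientation: [[-1.0, 0.028, 0.0], [0.028, 1.0, 0.0], [-0.0, 0.0, -1.0]]
wrist_force: [-7.2, 0.8, 5.0]
finger_gap: 7.7
gripper_force: 60.6
```

>>> apply_moves(increments=[{"grip": 0, "tx": 0, "ty": 0, "tz": 0.0008, "ax": 0, "ay": 0, "az": 0}, {"grip": 0, "tx": 0, "ty": 0, "tz": 0.0016, "ax": 0, "ay": 0, "az": 0}, {"grip": 0, "tx": 0, "ty": 0, "tz": 0.0024, "ax": 0, "ay": 0, "az": 0}, {"grip": 0, "tx": 0, "ty": 0, "tz": 0.003, "ax": 0, "ay": 0, "az": 0}, {"grip": 0, "tx": 0, "ty": 0, "tz": 0.003, "ax": 0, "ay": 0, "az": 0}])

```text
time: 11.92
position: [599.9, 104.3, 129.6]
orientation: [[-1.0, 0.028, -0.001], [0.028, 1.0, -0.0], [0.001, -0.0, -1.0]]
wrist_force: [-4.5, 0.4, -1.2]
finger_gap: 8.2
gripper_force: 59.8
```

>>> apply_moves(increments=[{"grip": 0, "tx": 0, "ty": 0, "tz": 0.0005, "ax": 0, "ay": 0, "az": 0}, {"grip": 0, "tx": 0, "ty": 0, "tz": 0.001, "ax": 0, "ay": 0, "az": 0}, {"grip": 0, "tx": 0, "ty": 0, "tz": 0.001, "ax": 0, "ay": 0, "az": 0}])

```text
time: 12.3
position: [600.0, 104.3, 128.9]
orientation: [[-1.0, 0.028, -0.0], [0.028, 1.0, -0.0], [0.0, -0.0, -1.0]]
wrist_force: [-5.6, 0.4, -1.3]
finger_gap: 7.9
gripper_force: 59.8
```

>>> apply_moves(increments=[{"grip": 0, "tx": 0, "ty": 0, "tz": 0.0005, "ax": 0, "ay": 0, "az": 0}, {"grip": 0, "tx": 0, "ty": 0, "tz": 0.001, "ax": 0, "ay": 0, "az": 0}, {"grip": 0, "tx": 0, "ty": 0, "tz": 0.001, "ax": 0, "ay": 0, "az": 0}])

```text
time: 12.68
position: [600.4, 104.2, 127.8]
orientation: [[-1.0, 0.028, 0.0], [0.028, 1.0, -0.0], [-0.0, -0.0, -1.0]]
wrist_force: [-1.3, -0.5, -4.9]
finger_gap: 8.0
gripper_force: 59.4
```

>>> apply_moves(increments=[{"grip": 0, "tx": 0, "ty": 0, "tz": 0.0005, "ax": 0, "ay": 0, "az": 0}, {"grip": 0, "tx": 0, "ty": 0, "tz": 0.0005, "ax": 0, "ay": 0, "az": 0}, {"grip": 0, "tx": 0, "ty": 0, "tz": 0.0005, "ax": 0, "ay": 0, "az": 0}])

```text
time: 13.05
position: [600.4, 104.2, 127.5]
orientation: [[-1.0, 0.028, 0.001], [0.028, 1.0, -0.0], [-0.001, -0.0, -1.0]]
wrist_force: [-1.2, -0.3, -3.7]
finger_gap: 7.9
gripper_force: 59.5
```

>>> apply_moves(increments=[{"grip": 0, "tx": 0, "ty": 0, "tz": 0.0005, "ax": 0, "ay": 0, "az": 0}, {"grip": 0, "tx": 0, "ty": 0, "tz": 0.0008, "ax": 0, "ay": 0, "az": 0}, {"grip": 0, "tx": 0, "ty": 0, "tz": 0.0008, "ax": 0, "ay": 0, "az": 0}])

```text
time: 13.42
position: [600.4, 104.3, 126.9]
orientation: [[-1.0, 0.028, 0.001], [0.028, 1.0, 0.0], [-0.001, 0.0, -1.0]]
wrist_force: [-1.4, -0.1, -1.2]
finger_gap: 7.7
gripper_force: 59.7
```

>>> apply_moves(increments=[{"grip": 0, "tx": 0, "ty": 0, "tz": 0.0005, "ax": 0, "ay": 0, "az": 0}, {"grip": 0, "tx": 0, "ty": 0, "tz": 0.0005, "ax": 0, "ay": 0, "az": 0}, {"grip": 0, "tx": 0, "ty": 0, "tz": 0.0005, "ax": 0, "ay": 0, "az": 0}])

```text
time: 13.8
position: [600.1, 104.3, 126.5]
orientation: [[-1.0, 0.028, 0.0], [0.028, 1.0, 0.0], [-0.0, 0.0, -1.0]]
wrist_force: [-2.9, 0.7, 3.8]
finger_gap: 7.9
gripper_force: 60.3
```

>>> apply_moves(increments=[{"grip": 0, "tx": 0, "ty": 0, "tz": 0.0005, "ax": 0, "ay": 0, "az": 0}, {"grip": 0, "tx": 0, "ty": 0, "tz": 0.001, "ax": 0, "ay": 0, "az": 0}, {"grip": 0, "tx": 0, "ty": 0, "tz": 0.001, "ax": 0, "ay": 0, "az": 0}])

```text
time: 14.18
position: [599.7, 104.3, 126.0]
orientation: [[-1.0, 0.028, -0.0], [0.028, 1.0, 0.0], [0.0, 0.0, -1.0]]
wrist_force: [-6.7, -1.0, 7.1]
finger_gap: 7.9
gripper_force: 61.1
```

>>> apply_moves(increments=[{"grip": 0, "tx": 0, "ty": 0, "tz": 0.0005, "ax": 0, "ay": 0, "az": 0}, {"grip": 0, "tx": 0, "ty": 0, "tz": 0.001, "ax": 0, "ay": 0, "az": 0}, {"grip": 0, "tx": 0, "ty": 0, "tz": 0.001, "ax": 0, "ay": 0, "az": 0}])

```text
time: 14.55
position: [599.5, 104.3, 125.6]
orientation: [[-1.0, 0.028, -0.0], [0.028, 1.0, 0.0], [0.0, 0.0, -1.0]]
wrist_force: [-9.3, -0.6, 13.6]
finger_gap: 7.9
gripper_force: 61.7
```

Run:
```python
from h import *
o=arm.get_obs();print(o['position'],o['wrist_force'],o['ft_torque'])
f=grab('scene'); a=cv2.resize(f['color'][190:270,340:420],(720,600),interpolation=2)
cv2.imwrite('pics/s5.png',a[:,:,::-1])
```

```text
[599.48101232 104.33303463 125.60457109] [-9.29731612 -0.59202014 13.62338721] [-0.19776953  1.64379775 -0.02033034]
```

View pics/s5.png

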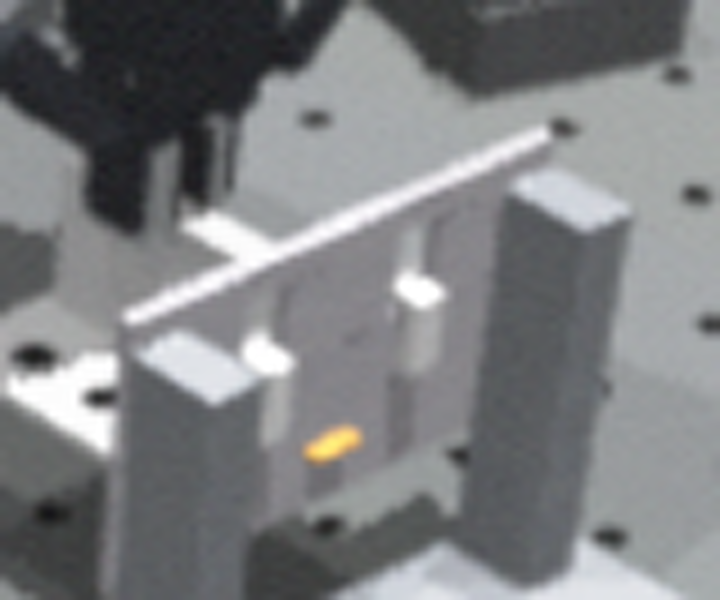

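>>> apply_moves(increments=[{"grip": 0, "tx": 0, "ty": 0, "tz": -0.001, "ax": 0, "ay": 0, "az": 0}, {"grip": 0, "tx": 0, "ty": 0, "tz": -0.002, "ax": 0, "ay": 0, "az": 0}, {"grip": 0, "tx": 0, "ty": 0, "tz": -0.002, "ax": 0, "ay": 0, "az": 0}])

```text
time: 14.98
position: [599.9, 104.3, 126.2]
orientation: [[-1.0, 0.028, -0.0], [0.028, 1.0, 0.0], [0.0, 0.0, -1.0]]
wrist_force: [-4.5, 0.3, 4.7]
finger_gap: 8.3
gripper_force: 60.4
```

>>> apply_moves(increments=[{"grip": 0, "tx": 0, "ty": 0, "tz": -0.0005, "ax": 0, "ay": 0, "az": 0}, {"grip": 0, "tx": 0, "ty": 0, "tz": -0.001, "ax": 0, "ay": 0, "az": 0}, {"grip": 0, "tx": 0, "ty": 0, "tz": -0.001, "ax": 0, "ay": 0, "az": 0}])

```text
time: 15.35
position: [600.3, 104.3, 126.8]
orientation: [[-1.0, 0.028, 0.0], [0.028, 1.0, 0.0], [-0.0, 0.0, -1.0]]
wrist_force: [-0.9, 0.1, -1.3]
finger_gap: 7.9
gripper_force: 59.7
```

>>> apply_moves(increments=[{"grip": 0, "tx": 0, "ty": 0, "tz": -0.0005, "ax": 0, "ay": 0, "az": 0}, {"grip": 0, "tx": 0, "ty": 0, "tz": -0.001, "ax": 0, "ay": 0, "az": 0}, {"grip": 0, "tx": 0, "ty": 0, "tz": -0.001, "ax": 0, "ay": 0, "az": 0}])

```text
time: 15.72
position: [600.3, 104.2, 127.9]
orientation: [[-1.0, 0.028, 0.0], [0.028, 1.0, -0.0], [-0.0, -0.0, -1.0]]
wrist_force: [1.4, 0.4, -5.0]
finger_gap: 8.0
gripper_force: 59.3
```

>>> apply_moves(increments=[{"grip": 0, "tx": 0, "ty": 0, "tz": -0.0005, "ax": 0, "ay": 0, "az": 0}, {"grip": 0, "tx": 0, "ty": 0, "tz": -0.001, "ax": 0, "ay": 0, "az": 0}, {"grip": 0, "tx": 0, "ty": 0, "tz": -0.001, "ax": 0, "ay": 0, "az": 0}])

```text
time: 16.1
position: [600.3, 104.2, 128.7]
orientation: [[-1.0, 0.028, 0.0], [0.028, 1.0, -0.0], [-0.0, -0.0, -1.0]]
wrist_force: [5.5, 0.1, -12.1]
finger_gap: 8.0
gripper_force: 58.5
```

The catch holds against lifting, so it has snapped. Reseat and release.

>>> apply_moves(increments=[{"grip": 0, "tx": 0, "ty": 0, "tz": 0.001, "ax": 0, "ay": 0, "az": 0}, {"grip": 0, "tx": 0, "ty": 0, "tz": 0.002, "ax": 0, "ay": 0, "az": 0}, {"grip": 0, "tx": 0, "ty": 0, "tz": 0.0027, "ax": 0, "ay": 0, "az": 0}, {"grip": 0, "tx": 0, "ty": 0, "tz": 0.0027, "ax": 0, "ay": 0, "az": 0}])

```text
time: 16.6
position: [600.0, 104.4, 126.8]
orientation: [[-1.0, 0.028, 0.0], [0.028, 1.0, 0.0], [-0.0, 0.0, -1.0]]
wrist_force: [-0.1, -0.4, -2.1]
finger_gap: 8.2
gripper_force: 59.7
```

>>> apply_moves(increments=[{"grip": 0.2, "tx": 0, "ty": 0, "tz": 0, "ax": 0, "ay": 0, "az": 0}, {"grip": 0.3, "tx": 0, "ty": 0, "tz": 0, "ax": 0, "ay": 0, "az": 0}, {"grip": 0.4, "tx": 0, "ty": 0, "tz": 0, "ax": 0, "ay": 0, "az": 0}, {"grip": 0.4, "tx": 0, "ty": 0, "tz": 0, "ax": 0, "ay": 0, "az": 0}, {"grip": 0.4, "tx": 0, "ty": 0, "tz": 0, "ax": 0, "ay": 0, "az": 0}])

```text
time: 17.23
position: [600.1, 104.3, 126.4]
orientation: [[-1.0, 0.028, 0.0], [0.028, 1.0, 0.0], [-0.0, 0.0, -1.0]]
wrist_force: [0.0, 0.5, 0.4]
finger_gap: 34.2
gripper_force: 0.0
```

Released. Retreat straight up, then back.

>>> apply_moves(increments=[{"grip": 0.4, "tx": 0, "ty": 0, "tz": -0.02, "ax": 0, "ay": 0, "az": 0}, {"grip": 0.4, "tx": 0, "ty": 0, "tz": -0.05, "ax": 0, "ay": 0, "az": 0}, {"grip": 0.4, "tx": 0.02, "ty": 0, "tz": -0.09, "ax": 0, "ay": 0, "az": 0}, {"grip": 0.4, "tx": 0.07, "ty": 0, "tz": -0.11, "ax": 0, "ay": 0, "az": 0}, {"grip": 0.4, "tx": 0.12, "ty": 0, "tz": -0.11, "ax": 0, "ay": 0, "az": 0}])

```text
time: 17.85
position: [480.3, 107.9, 238.2]
orientation: [[-1.0, 0.028, 0.003], [0.028, 1.0, 0.001], [-0.003, 0.001, -1.0]]
wrist_force: [-0.3, -0.1, 0.9]
finger_gap: 34.1
gripper_force: 0.0
```

>>> apply_moves(increments=[{"grip": 0.4, "tx": 0, "ty": 0.1, "tz": 0, "ax": 0, "ay": 0, "az": 0}, {"grip": 0.4, "tx": 0, "ty": 0.15, "tz": 0, "ax": 0, "ay": 0, "az": 0}, {"grip": 0.4, "tx": 0, "ty": 0.15, "tz": 0, "ax": 0, "ay": 0, "az": 0}, {"grip": 0.4, "tx": 0, "ty": 0.15, "tz": 0, "ax": 0, "ay": 0, "az": 0}])

```text
time: 18.35
position: [484.0, 259.2, 236.2]
orientation: [[-1.0, 0.025, -0.0], [0.025, 1.0, 0.0], [0.0, 0.0, -1.0]]
wrist_force: [-0.4, -0.2, -1.1]
finger_gap: 34.2
gripper_force: 0.0
```

Run:
```python
from h import *
f=grab('scene');g=grab('top')
a=cv2.resize(f['color'][190:290,335:435],(400,400),interpolation=2);b=cv2.resize(g['color'][140:240,245:345],(400,400),interpolation=2)
cv2.imwrite('pics/s6.png',np.hstack([a,b])[:,:,::-1])
```

```text
(no output)
```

View pics/s6.png

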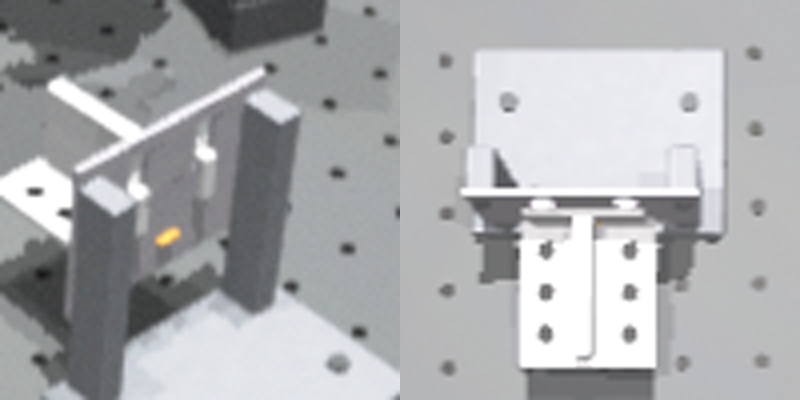

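The bracket hangs square and flush on the strip. In the left half, both tabs show behind the slots, at (138,190) and (205,155).

```bash
python3 -c "
from workcell import arm
print(arm.hand_in())"
```

```text
the job is handed in; nothing more can be done
None
```

The bracket is hooked into both slots and pushed fully home. The catch has snapped over the shelf (it held against a gentle test lift). The gripper let go and moved clear, and the job was handed in at about 18 s of the 51 s limit.

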